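# Find the full screw tin by its weight and hold it up

### The job

Three identical closed tins of screws stand on the panel: one is still full, the other two are part-used, and only their weight tells. Heft them, set the two lighter tins down upright in the low wooden tray without dropping them, and finish while still holding the heaviest one, upright and still, a good hand's breadth (10 cm or more) clear above the bench and touching nothing else. Keep the tins upright throughout, since the lids are only pushed on, and leave the other things on the bench where they lie.

Things in the scene. Friction and masses are not known exactly. Their poses are not given: they have to be found in the camera images.
- tin_a_center (a point): one of three identical closed tinplate tins: plain cylinder 56 mm across, 90 mm tall, with a push-in lid, upright on the panel. This point is its centre, 45 mm above its underside; z is its axis. Tins weigh 190 to 720 g; the full one, a different one from run to run, is 150 g or more heavier than the others. Contents have 2 mm of play. Tins start 105 mm or more apart, centre to centre.
- tin_b_center (a point): one of three identical closed tinplate tins: plain cylinder 56 mm across, 90 mm tall, with a push-in lid, upright on the panel. This point is its centre, 45 mm above its underside; z is its axis. Tins weigh 190 to 720 g; the full one, a different one from run to run, is 150 g or more heavier than the others. Contents have 2 mm of play. Tins start 105 mm or more apart, centre to centre.
- tin_c_center (a point): one of three identical closed tinplate tins: plain cylinder 56 mm across, 90 mm tall, with a push-in lid, upright on the panel. This point is its centre, 45 mm above its underside; z is its axis. Tins weigh 190 to 720 g; the full one, a different one from run to run, is 150 g or more heavier than the others. Contents have 2 mm of play. Tins start 105 mm or more apart, centre to centre.
- tray: low open tray of pale wood with steel corner straps, fixed to the bench: 166 mm (its x) by 300 mm (its y) outside, 28 mm tall, walls 9 mm thick, inner floor 9 mm above the bench. Origin at the centre of its underside, on the bench; z up. Empty at the start; it has room for three tins in a row along its y.
- panel: flat wooden panel 290 mm (its x) by 270 mm (its y), 18 mm thick, lying fixed on the bench; the tins stand on it, so their undersides are 18 mm above the bench at the start. Origin at the centre of its underside; z up.
- offcut: loose bystander: pale softwood offcut, 110 x 45 x 45 mm, on the bench; origin at the centre of its underside.
- block: loose bystander: flat wooden block, 70 x 70 x 32 mm, on the bench; origin at the centre of its underside.
- screwdriver: loose bystander: screwdriver lying on the bench; origin at its underside, near the middle of its length, x along its length, handle towards -x.
- brush: loose bystander: brush lying on the bench; origin at its underside, near the middle of its length, x along its length, handle towards -x.

How it is judged:
At the end, for the whole second after the job is handed in: The heaviest tin is gripped, upright within 0.35 rad, still, its centre over 135 mm above the bench, touching nothing else; the two lighter tins (each under 470 g) stand released, at rest and upright on the tray floor, carried by it alone ((((height (world z) of tin_a_center above 0.135 m and angle between tin_a_center's own z axis and vertical below 0.35 rad and contact force between tin_a and the fingers above 1.5 N and linear speed of tin_a below 0.05 m/s and contact force between tin_a and tray below 0.05 N and contact force between tin_a and panel below 0.05 N and contact force between tin_a and tin_b below 0.05 N and contact force between tin_a and tin_c below 0.05 N and contact force between tin_a and offcut below 0.05 N and contact force between tin_a and block below 0.05 N and contact force between tin_a and screwdriver below 0.05 N and contact force between tin_a and brush below 0.05 N) and (x of tin_b_center in the frame of tray between -0.074 and 0.074 m and y of tin_b_center in the frame of tray between -0.141 and 0.141 m and height (world z) of tin_b_center below 0.06 m and angle between tin_b_center's own z axis and vertical below 0.08 rad and linear speed of tin_b below 0.02 m/s and contact force between tin_b and the fingers below 0.05 N and contact force between tin_b and tray between 1.2 and 4.7 N) and (x of tin_c_center in the frame of tray between -0.074 and 0.074 m and y of tin_c_center in the frame of tray between -0.141 and 0.141 m and height (world z) of tin_c_center below 0.06 m and angle between tin_c_center's own z axis and vertical below 0.08 rad and linear speed of tin_c below 0.02 m/s and contact force between tin_c and the fingers below 0.05 N and contact force between tin_c and tray between 1.2 and 4.7 N)) or ((height (world z) of tin_b_center above 0.135 m and angle between tin_b_center's own z axis and vertical below 0.35 rad and contact force between tin_b and the fingers above 1.5 N and linear speed of tin_b below 0.05 m/s and contact force between tin_b and tray below 0.05 N and contact force between tin_b and panel below 0.05 N and contact force between tin_b and tin_a below 0.05 N and contact force between tin_b and tin_c below 0.05 N and contact force between tin_b and offcut below 0.05 N and contact force between tin_b and block below 0.05 N and contact force between tin_b and screwdriver below 0.05 N and contact force between tin_b and brush below 0.05 N) and (x of tin_a_center in the frame of tray between -0.074 and 0.074 m and y of tin_a_center in the frame of tray between -0.141 and 0.141 m and height (world z) of tin_a_center below 0.06 m and angle between tin_a_center's own z axis and vertical below 0.08 rad and linear speed of tin_a below 0.02 m/s and contact force between tin_a and the fingers below 0.05 N and contact force between tin_a and tray between 1.2 and 4.7 N) and (x of tin_c_center in the frame of tray between -0.074 and 0.074 m and y of tin_c_center in the frame of tray between -0.141 and 0.141 m and height (world z) of tin_c_center below 0.06 m and angle between tin_c_center's own z axis and vertical below 0.08 rad and linear speed of tin_c below 0.02 m/s and contact force between tin_c and the fingers below 0.05 N and contact force between tin_c and tray between 1.2 and 4.7 N)) or ((height (world z) of tin_c_center above 0.135 m and angle between tin_c_center's own z axis and vertical below 0.35 rad and contact force between tin_c and the fingers above 1.5 N and linear speed of tin_c below 0.05 m/s and contact force between tin_c and tray below 0.05 N and contact force between tin_c and panel below 0.05 N and contact force between tin_c and tin_a below 0.05 N and contact force between tin_c and tin_b below 0.05 N and contact force between tin_c and offcut below 0.05 N and contact force between tin_c and block below 0.05 N and contact force between tin_c and screwdriver below 0.05 N and contact force between tin_c and brush below 0.05 N) and (x of tin_a_center in the frame of tray between -0.074 and 0.074 m and y of tin_a_center in the frame of tray between -0.141 and 0.141 m and height (world z) of tin_a_center below 0.06 m and angle between tin_a_center's own z axis and vertical below 0.08 rad and linear speed of tin_a below 0.02 m/s and contact force between tin_a and the fingers below 0.05 N and contact force between tin_a and tray between 1.2 and 4.7 N) and (x of tin_b_center in the frame of tray between -0.074 and 0.074 m and y of tin_b_center in the frame of tray between -0.141 and 0.141 m and height (world z) of tin_b_center below 0.06 m and angle between tin_b_center's own z axis and vertical below 0.08 rad and linear speed of tin_b below 0.02 m/s and contact force between tin_b and the fingers below 0.05 N and contact force between tin_b and tray between 1.2 and 4.7 N)))); the arm keeps its last pose, push and grip.
It fails at once if a tin is tipped by more than 0.7 rad (angle between any of tin_a_center, tin_b_center, tin_c_center's own z axis and vertical above 0.7 rad).
It fails at once if a tin is dropped or thrown (moves faster than 0.5 m/s with no finger touching it) ((linear speed of tin_a above 0.5 m/s and contact force between tin_a and the fingers below 0.05 N) or (linear speed of tin_b above 0.5 m/s and contact force between tin_b and the fingers below 0.05 N) or (linear speed of tin_c above 0.5 m/s and contact force between tin_c and the fingers below 0.05 N)).
It fails at once if a bystander is moved by more than 30 mm (distance of any of offcut, block, screwdriver, brush from where it was at the start of the episode above 0.03 m).
It also fails if it takes over 72 s, if anything falls off the work surface, if the arm or the gripper's body presses on something with over 40 N, if the wrist force passes 120 N, or if a joint passes its speed limit or range.

### The arm

A 7-joint arm with a two-finger parallel gripper is mounted at the origin on the work surface. World frame = base frame: x ahead of the robot, y to its left, z up, the work surface at z = 0. Lengths are in m, angles in rad, forces in N, time in s.
With the tool pointing down it reaches from about 0.35 to 0.9 m from the base axis. Payload 8.1 kg.
Tool frame: the origin (TCP) lies at the very end of the fingers, on their centre line; the grasp point (between the pads) lies 19 mm behind it (arm.tcp_to_grasp is the z of the grasp point in the tool frame, in m); z points along the fingers, y is the line along which they close (so a half turn about z gives the same grasp; the last joint's range is limited). The gripper opens to 92 mm and grips with 3 to 60 N. Pads are 19 mm wide; open, the fingers measure 130 mm over their backs; the gripper's body (75 mm by 190 mm) begins 47 mm behind the grasp point.
Start: joints at [-1.288, 0.434, 0.025, 1.573, -0.012, 1.134, -0.075], TCP at [0.235, 0.579, 0.227] pointing down, gripper open.
Joint ranges: [-2.62, 2.62], [-0.44, 2.09], [-1.27, 1.32], [0.08, 2.57], [-1.32, 4.46], [0.12, 2], [-2.74, 2.74]. Speed limits (rad/s): [2.22, 2.22, 3.01, 3.01, 3.14, 3.14, 3.14].

### API

Orientations are given as a rotation vector (axis times angle).
In Python, from cell import readout, vision, sign_off, arm gives the robot as it stands. The module is installed in compiled form; this text tells all that it offers.
- The arm moves only by the shell command python3 -m creep 'ROWS' [FORCE]. ROWS is JSON, a list of rows, each a list of 5 numbers: the shift along the tool's x, y, z in units of 4 cm (1.0 is 4 cm), then the turn about the tool's z in units of 4 degrees (1.0 is 4 degrees), then the opening, from 0 (shut) to 1 (fully open). A call has 1 to 12 rows; each row shifts and turns the commanded pose from where the row before left it, along the tool's axes as they then stand; what a row does not reach is not made up. A row lasts 1/8 s, in which the tool goes at most 62.5 mm and 10.7 degrees, less where a joint would pass 70% of its speed; a pose out of reach is approached as far as the arm can. A call with a number of a shift or a turn outside -1 to 1 is refused whole. A call with a gripper value outside its range is refused whole. The fingers move at their own pace and stop on an object; FORCE is the grip in N (left out, the last holds). Time passes only in rows, so rows that do not move let the fingers close. It gives the time, the measured TCP pose, the force, the opening and the grip force at its end, in the units of the state.
- readout.observe(): the state, without advancing time (a new reading comes with each control period).
- vision.get_image(name): name is "side" or "top"; returns a dict with "pixels" (420x560x3 uint8, blue, green, red), "z_map" (420x560 float32, m along the optical axis (not along the pixel's ray), 0 where there is no reading), "camera_matrix" (3x3 intrinsics, pixels), "position" and "rotation" of the camera in the world. Camera axes: x right, y up, looking along -z (the intrinsics and any distortion apply to the point x, -y, -z); pixel columns grow to the right and rows downward; lengths in m; the calibration is good to about 2 mm. A picture is of the moment at which its call begins.
- sign_off(): hands the job in; it is judged then, once.
The state is a dict: "clock": time; "joints": joint angles; "dq": joint speeds; "joint_efforts": joint torques, N m; "position": TCP position; "ee_rot": TCP orientation; "force": force on the tool from outside, world axes, zero at the start; "ft_torque": the same for the moment, N m; "width": opening from 0.0 (shut) to 1.0 (fully open); "gripper_force": force on a finger pad.
Only numpy, scipy, OpenCV 4.12 (cv2) and the standard library are available. Lean on these libraries where they do the work, as an engineer would, in place of code of your own. Each camera call takes 0.05 s, during which the arm holds its last target. There are 200 camera calls.

## Working session

There is one attempt and no reset: what is moved stays moved. The work goes in short steps, Python scripts to look and compute and a shell command to move; the robot and the scene stay as the last step left them, time stands still between calls to the robot, and variables do not carry over. Pictures are saved under pics/ and viewed, at most 10 in all, crops included, and the job is handed in when it is done.

```bash
mkdir -p pics
cat > h.py <<'E'
import numpy as np, cv2
from cell import readout, vision
def grab(n):
    d=vision.get_image(n); return d
def world(d):
    K=np.array(d["camera_matrix"]);z=d["z_map"];v,u=np.mgrid[0:z.shape[0],0:z.shape[1]]
    p=np.stack([(u-K[0,2])/K[0,0]*z,-(v-K[1,2])/K[1,1]*z,-z],-1)
    return p@np.array(d["rotation"]).T+np.array(d["position"])
E
python3 - <<'E'
from h import *
for n in("top","side"):
    d=grab(n);cv2.imwrite(f"pics/{n}0.png",d["pixels"]);print(n,d["position"],d["rotation"],d["camera_matrix"],[k for k in d])
    W=world(d);np.save(n+"0.npy",W)
print(readout.observe())
E
```

```text
top [0.40469204 0.0920746  0.89770851] [ 0.16602579 -0.13726872 -1.56032603] [[392.82210788   0.         285.35319807]
 [  0.         392.82210788 204.65672627]
 [  0.           0.           1.        ]] ['pixels', 'z_map', 'camera_matrix', 'position', 'rotation']Traceback (most recent call last):
  File "<stdin>", line 4, in <module>
  File "h.py", line 8, in world
    return p@np.array(d["rotation"]).T+np.array(d["position"])
           ~~~~~~~~~~~~~~~~~~~~~~~~~~~^~~~~~~~~~~~~~~~~~~~~~~~
ValueError: operands could not be broadcast together with shapes (420,560) (3,)
```

View pics/top0.png

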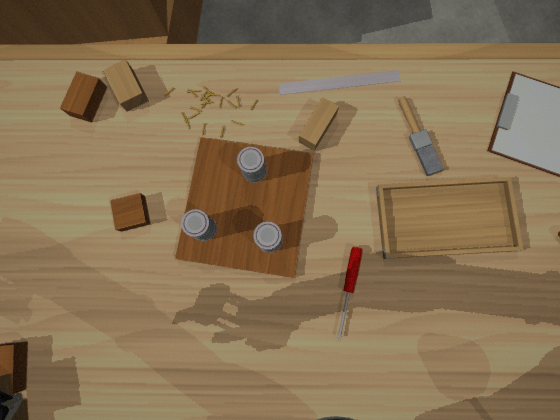

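The top view shows tins at about (252,160), (196,224) and (267,237) on the panel. The tray is at (450,217), the offcut at (319,123), the brush at (420,135), the screwdriver at (350,290) and the block at (130,212).

```bash
sed -i 's/np.array(d\["rotation"\]).T/cv2.Rodrigues(np.array(d["rotation"]))[0].T/' h.py
python3 - <<'E'
from h import *
d=grab("top");T=world(d)
e=grab("side");S=world(e);cv2.imwrite("pics/side0.png",e["pixels"])
for W,n in((T,"top"),(S,"side")):
    z=W[...,2]; m=((abs(z-.108)<.006)&(W[...,0]>.2)&(W[...,0]<.9)).astype(np.uint8)
    k,l,s,c=cv2.connectedComponentsWithStats(m)
    for i in range(1,k):
        if s[i,4]>60:
            P=W[l==i];(cx,cy),r=cv2.minEnclosingCircle(P[:,:2].astype(np.float32));print(n,"tin",c[i],s[i,4],cx,cy,r,P[:,2].mean())
# objects between 12mm and 60mm above bench
for lo,hi in((.012,.023),(.023,.06)):
    z=T[...,2]; m=((z>lo)&(z<hi)).astype(np.uint8)
    m=cv2.morphologyEx(m,cv2.MORPH_OPEN,np.ones((2,2)))
    k,l,s,c=cv2.connectedComponentsWithStats(m)
    for i in range(1,k):
        if s[i,4]>80:
            P=T[l==i];print(lo,c[i].round(),s[i,4],cv2.minAreaRect(P[:,:2].astype(np.float32)),np.median(P[:,2]))
print("floor",T[217,450],T[380,200]);print(readout.observe())
E
```

```text
top tin [250.24408015 159.1712204 ] 549 0.657229483127594 0.18161101639270782 0.028687771409749985 0.10833785044594728
top tin [194.88059701 222.49585406] 603 0.5216371417045593 0.29205694794654846 0.02872500941157341 0.10837160187215993
top tin [267.23278689 234.82295082] 610 0.4974079728126526 0.14327846467494965 0.02860039472579956 0.10842553561692315
side tin [319.39808153 224.56354916] 417 0.5000202655792236 0.1458975076675415 0.029899856075644493 0.10708728287366848
side tin [242.2731377  234.75846501] 443 0.6584324836730957 0.185467928647995 0.03002944402396679 0.10710712282283147
side tin [306.72468917 278.8277087 ] 563 0.5239492654800415 0.2950991988182068 0.030470233410596848 0.10723071621529355
0.012 [ 97. 102.] 100 ((0.6106870174407959, 0.35588109493255615), (0.6635923981666565, 0.08806909620761871), 44.45539855957031) 0.012231463234126105
0.012 [422. 142.] 1062 ((0.584528923034668, -0.114085853099823), (0.17065848410129547, 0.5198551416397095), 59.272708892822266) 0.01847072815875539
0.012 [248. 208.] 12295 ((0.5757154822349548, 0.1977258175611496), (0.27392253279685974,
[... 1928 characters left out ...]
2e-05]
{'clock': 0.15, 'joints': array([-1.28756607,  0.43506757,  0.02497291,  1.57382393, -0.01155041,
        1.13398053, -0.07508261]), 'dq': array([ 0.00099779, -0.00272358,  0.00017625, -0.00286736, -0.00137906,
       -0.00051601, -0.00060184]), 'joint_efforts': array([ 1.53611647e-03, -6.68259144e+01,  9.85692479e-01, -3.14696360e+01,
       -6.05063047e-02,  3.93352169e-02,  1.10602800e-04]), 'position': array([0.23512971, 0.57870919, 0.22614718]), 'ee_rot': array([-6.02338979e-01, -3.08323720e+00,  1.78116094e-03]), 'force': array([-0.59114897,  0.24772973, -0.46184136]), 'ft_torque': array([ 0.02183143,  0.0004079 , -0.01736731]), 'gripper_force': 0.0, 'width': 0.9976543364172964}
```

View pics/side0.png

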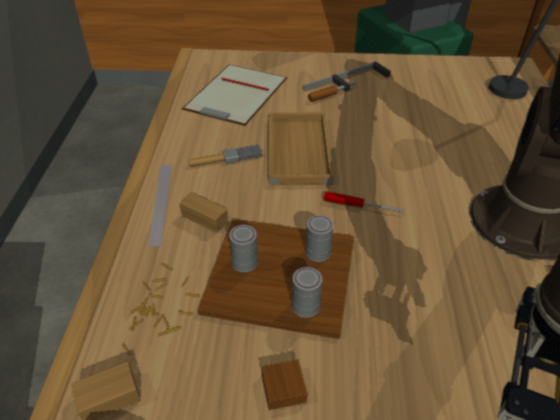

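The side view shows tins at (320,240), (244,248) and (307,292), which agrees with the top view. Next I locate the tray by casting rays through its rim corners, and start turning the tool so that its axes line up with the world.

```bash
cat >> h.py <<'E'
def ray(d,u,v,h):
    K=np.array(d["camera_matrix"]);r=cv2.Rodrigues(np.array(d["rotation"]))[0]@np.array([(u-K[0,2])/K[0,0],-(v-K[1,2])/K[1,1],-1])
    p=np.array(d["position"]);return p+r*(h-p[2])/r[2]
def units(x,y,z=None):
    "remaining shift to TCP target in tool axes / 4cm"
    s=readout.observe();R=cv2.Rodrigues(s["ee_rot"])[0];p=s["position"]
    yh=np.degrees(np.arctan2(R[1,1],R[0,1]))
    print("pos",p.round(4),"yhead",yh.round(2),"turn",(yh/4).round(2),"units",(R.T@(np.array([x,y,p[2] if z is None else z])-p)/.04).round(3),"w",round(s["width"],3),"t",s["clock"])
E
python3 - <<'E'
from h import *
d=grab("top");W=world(d)
for uv in((378,184),(515,178),(521,250),(386,258)):print(uv,ray(d,*uv,.028))
z=W[...,2];m=((z>.023)&(z<.033)).astype(np.uint8);k,l,s,c=cv2.connectedComponentsWithStats(m[160:280,360:540])
i=1+s[1:,4].argmax();v,u=np.where(l==i);P=np.array([ray(d,a+360,b+160,.028)[:2] for a,b in zip(u,v)],np.float32)
print(s[i],cv2.minAreaRect(P))
E
python3 -m creep '[[0,0,0,1,1],[0,0,0,1,1],[0,0,0,1,1],[0,0,0,1,1],[0,0,0,1,1],[0,0,0,1,1],[0,0,0,1,1],[0,0,0,1,1],[0,0,0,1,1],[0,0,0,1,1],[0,0,0,1,1],[0,0,0,1,1]]' 25
python3 -c "
from h import *
units(.523,.294)"
```

```text
(378, 184) [ 0.62337345 -0.10137312  0.028     ]
(515, 178) [ 0.63808699 -0.41060194  0.028     ]
(521, 250) [ 0.47573433 -0.40662903  0.028     ]
(386, 258) [ 0.45669174 -0.1124208   0.028     ]
[  18   17  146   82 1839] ((0.5493951439857483, -0.2551819384098053), (0.1671724021434784, 0.3028110861778259), 3.637031316757202)
clock: 1.7
position: [0.2351, 0.5789, 0.2265]
ee_rot: [1.807, 2.57, -0.001]
force: [0.1, 0.1, -0.8]
width: 1.001
gripper_force: 0.0
pos [0.2351 0.5789 0.2265] yhead 19.76 turn 4.94 units [-9.137e+00  4.364e+00  2.000e-03] w 1.001 t 1.7
```

```bash
python3 -m creep '[[-1,0.6,0,1,1],[-1,0.8,0,1,1],[-1,0.8,0,1,1],[-1,0.9,0,1,1],[-1,0.9,0,0.94,1],[-1,1,0,0,1],[0,0,0,0,1],[0,0,0,0,1]]'
python3 -c "
from h import *
units(.523,.294)"
```

```text
clock: 2.7
position: [0.4722, 0.3755, 0.2266]
ee_rot: [-2.219, -2.223, 0.0]
force: [-0.4, 0.4, -1.2]
width: 1.002
gripper_force: 0.0
pos [0.4722 0.3755 0.2266] yhead 0.12 turn 0.03 units [-2.041e+00  1.266e+00 -1.000e-03] w 1.002 t 2.7
```

```bash
python3 -m creep '[[-1,0.65,0,0,1],[-1,0.62,0,0,1],[-0.04,0,0,0,1],[0,0,0,0,1],[0,0,0,0,1],[0,0,0,0,1]]'
cat >> h.py <<'E'
def heft(n=12):
    # camera calls advance 0.05 s at rest: average the force
    f=[]
    for _ in range(n): vision.get_image("top");f.append(readout.observe()["force"])
    f=np.array(f);print("F",f.mean(0).round(3),"sd",f.std(0).round(3))
E
python3 -c "
from h import *
heft();units(.523,.294,.064)"
```

```text
clock: 3.45
position: [0.5227, 0.2952, 0.2266]
ee_rot: [-2.216, -2.226, 0.0]
force: [-0.0, -0.1, 0.4]
width: 0.998
gripper_force: 0.0
F [ 0.046 -0.239 -0.329] sd [0.546 0.561 0.433]
pos [0.5236 0.2938 0.2268] yhead 0.12 turn 0.03 units [ 4.000e-03 -1.400e-02  4.069e+00] w 1.001 t 4.05
```

```bash
python3 -m creep '[[0,0,1,0,1],[0,0,1,0,1],[0,0,1,0,1],[0,0,0.6,0,1],[0,0,0.47,0,1],[0,0,0,0,1],[0,0,0,0,0],[0,0,0,0,0],[0,0,0,0,0],[0,0,0,0,0],[0,0,0,0,0],[0,0,0,0,0]]' 35
python3 -c "
from h import *
units(.523,.294,.064)"
```

```text
clock: 5.55
position: [0.5233, 0.294, 0.0643]
ee_rot: [-2.218, -2.224, 0.0]
force: [-3.7, -0.7, 6.5]
width: 0.613
gripper_force: 35.0
pos [0.5233 0.294  0.0643] yhead 0.14 turn 0.04 units [-0.    -0.007  0.007] w 0.613 t 5.55
```

```bash
python3 -m creep '[[0,0,-0.2,0,0],[0,0,-0.4,0,0],[0,0,-0.7,0,0],[0,0,-0.7,0,0],[0,0,-0.7,0,0],[0,0,-0.3,0,0],[0,0,0,0,0],[0,0,0,0,0],[0,0,0,0,0],[0,0,0,0,0]]'
python3 -c "
from h import *
heft();units(.544,-.17,.184)"
```

```text
clock: 6.8
position: [0.5233, 0.2936, 0.1832]
ee_rot: [-2.219, -2.224, 0.002]
force: [0.3, -0.6, -1.7]
width: 0.611
gripper_force: 35.0
F [ 0.087  0.066 -2.873] sd [0.617 0.402 0.518]
pos [0.5235 0.2938 0.184 ] yhead 0.13 turn 0.03 units [-1.1597e+01  4.8500e-01 -2.0000e-03] w 0.611 t 7.4
```

B weighs about 270 g. The full tin has to be at least 340 g, so B is a light one and goes to the far tray slot.

```bash
python3 -m creep '[[-0.4,0,0,0,0],[-0.8,0.1,0,0,0],[-1,0.1,0,0,0],[-1,0.1,0,0,0],[-1,0.1,0,0,0],[-1,0.1,0,0,0],[-1,0.1,0,0,0],[-1,0.1,0,0,0],[-1,0,0,0,0],[-1,0,0,0,0],[-1,0,0,0,0],[-1,0,0,0,0]]'
python3 -m creep '[[-1,0,0,0,0],[-1,0,0,0,0],[-1,0,0,0,0],[-0.8,0,0,0,0],[-0.5,0,0,0,0],[-0.3,0,0,0,0],[0,0,0,0,0],[0,0,0,0,0],[0,0,0,0,0]]'
python3 -c "
from h import *
units(.554,-.34,.055)"
```

```text
clock: 8.9
position: [0.5516, -0.1565, 0.1841]
ee_rot: [2.22, 2.223, -0.0]
force: [0.6, -0.5, -3.9]
width: 0.615
gripper_force: 35.0
clock: 10.02
position: [0.5534, -0.3367, 0.1839]
ee_rot: [-2.217, -2.226, -0.001]
force: [0.6, 0.6, -3.3]
width: 0.613
gripper_force: 35.0
pos [ 0.5534 -0.3367  0.1839] yhead 0.23 turn 0.06 units [-0.084  0.013  3.223] w 0.613 t 10.025
```

```bash
python3 -m creep '[[-0.05,0,0.5,0,0],[0,0,0.8,0,0],[0,0,0.8,0,0],[0,0,0.5,0,0],[0,0,0.3,0,0],[0,0,0.15,0,0],[0,0,0,0,0],[0,0,0,0,0]]'
python3 -c "
from h import *
units(.554,-.34,.055)"
python3 -m creep '[[0,0,0.05,0,0],[0,0,0.05,0,0],[0,0,0.05,0,0],[0,0,0,0,0],[0,0,0,0,0]]'
python3 -c "
from h import *
heft(6);units(.554,-.34,.055)"
```

```text
clock: 11.02
position: [0.5534, -0.3405, 0.0628]
ee_rot: [2.218, 2.223, 0.001]
force: [-0.5, -0.1, -2.6]
width: 0.615
gripper_force: 35.0
pos [ 0.5534 -0.3405  0.0628] yhead 0.13 turn 0.03 units [0.012 0.014 0.194] w 0.615 t 11.025
clock: 11.65
position: [0.553, -0.3401, 0.0559]
ee_rot: [-2.219, -2.224, -0.0]
force: [-0.5, -0.2, -1.4]
width: 0.613
gripper_force: 35.0
F [-0.24  -0.083 -2.847] sd [0.342 0.124 0.188]
pos [ 0.553  -0.3401  0.056 ] yhead 0.13 turn 0.03 units [0.003 0.024 0.024] w 0.609 t 11.95
```

```bash
python3 -m creep '[[0,0,0.03,0,0],[0,0,0,0,0],[0,0,0,0,0]]'
python3 -c "
from h import *
heft(4)"
```

```text
clock: 12.32
position: [0.5531, -0.3403, 0.0553]
ee_rot: [2.219, 2.224, 0.0]
force: [-2.1, 2.2, 5.5]
width: 0.619
gripper_force: 35.0
F [-2.387  1.191  5.924] sd [0.31  0.278 0.155]
```

Contact at about 6 N, so it is standing on the floor. I release it, rise and head for tin C (.498,.145).

```bash
python3 -m creep '[[0,0,0,0,0.8],[0,0,0,0,1],[0,0,0,0,1],[0,0,0,0,1],[0,0,-0.4,0,1],[0,0,-0.8,0,1],[0,0,-1,0,1],[0,0,-1,0,1],[0,0,0,0,1],[0,0,0,0,1]]'
python3 - <<'E'
from h import *
units(.499,.145)
d=grab("top");W=world(d);z=W[...,2]
cv2.imwrite("pics/top1.png",d["pixels"])
E
```

```text
clock: 13.78
position: [0.5529, -0.3399, 0.183]
ee_rot: [2.219, 2.224, 0.001]
force: [-0.7, 0.0, -1.1]
width: 0.999
gripper_force: 0.0
pos [ 0.5529 -0.3399  0.183 ] yhead 0.14 turn 0.03 units [ 1.2125e+01 -1.3180e+00  2.0000e-03] w 0.999 t 13.775
```

View pics/top1.png

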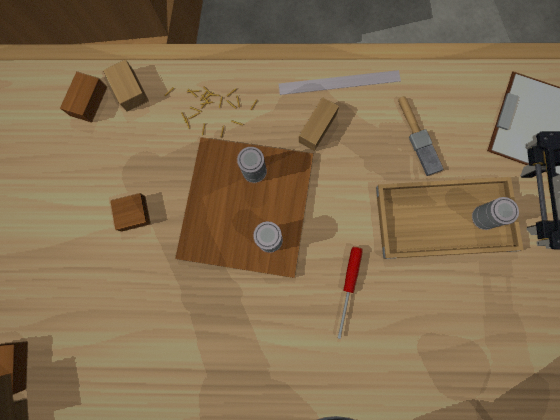

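Tin B stands upright in the tray at about (503,211), and the tins at (251,160) and (267,237) are untouched. On to C.

```bash
python3 -m creep '[[0.6,-0.1,0,0,1],[1,-0.2,0,0,1],[1,-0.2,0,0,1],[1,-0.2,0,0,1],[1,-0.2,0,0,1],[1,-0.2,0,0,1],[1,-0.2,0,0,1],[1,0,0,0,1],[1,0,0,0,1],[1,0,0,0,1],[1,0,0,0,1],[1,0,0,0,1]]'
python3 -m creep '[[0.52,0,0,0,1],[0,0,0,0,1],[0,0,0,0,1]]'
python3 -c "
from h import *
heft(8);units(.499,.145,.064)"
```

```text
clock: 15.32
position: [0.4991, 0.1249, 0.1818]
ee_rot: [-2.218, -2.224, 0.003]
force: [0.5, 0.6, -1.1]
width: 1.0
gripper_force: 0.0
clock: 15.7
position: [0.4995, 0.1432, 0.1822]
ee_rot: [2.22, 2.223, -0.003]
force: [-0.3, -0.4, 0.7]
width: 0.999
gripper_force: 0.0
F [ 0.291 -0.243  0.003] sd [0.426 0.466 0.537]
pos [0.4999 0.1442 0.1828] yhead 0.1 turn 0.02 units [ 0.02  -0.023  2.969] w 0.998 t 16.1
```

```bash
python3 -m creep '[[0,0,1,0,1],[0,0,1,0,1],[0,0,0.6,0,1],[0,0,0.37,0,1],[0,0,0,0,1],[0,0,0,0,0],[0,0,0,0,0],[0,0,0,0,0],[0,0,0,0,0],[0,0,0,0,0]]' 35
python3 -m creep '[[0,0,-0.2,0,0],[0,0,-0.4,0,0],[0,0,-0.7,0,0],[0,0,-0.7,0,0],[0,0,-0.7,0,0],[0,0,-0.3,0,0],[0,0,0,0,0],[0,0,0,0,0],[0,0,0,0,0],[0,0,0,0,0]]'
python3 -c "
from h import *
heft();units(.544,-.17,.184)"
```

```text
clock: 17.35
position: [0.4983, 0.1447, 0.0641]
ee_rot: [-2.217, -2.223, 0.003]
force: [-5.5, -0.2, 7.9]
width: 0.612
gripper_force: 35.0
clock: 18.6
position: [0.4996, 0.1444, 0.1833]
ee_rot: [-2.219, -2.224, 0.002]
force: [-0.1, -0.0, -5.5]
width: 0.609
gripper_force: 35.0
F [ 0.018 -0.007 -5.868] sd [0.371 0.517 0.401]
pos [0.4999 0.1446 0.1839] yhead 0.13 turn 0.03 units [-7.866e+00  1.086e+00 -2.000e-03] w 0.608 t 19.2
```

C weighs about 580 g. The light tins are under 470 g, so C is the full one. I set it back where it was and take A to the tray.

```bash
python3 -m creep '[[0,0,0.5,0,0],[0,0,0.8,0,0],[0,0,0.8,0,0],[0,0,0.5,0,0],[0,0,0.25,0,0],[0,0,0.1,0,0],[0,0,0.03,0,0],[0,0,0,0,0],[0,0,0,0,0]]'
python3 -c "
from h import *
heft(4);units(.499,.145,.064)"
```

```text
clock: 20.32
position: [0.5002, 0.1447, 0.0652]
ee_rot: [2.219, 2.224, 0.001]
force: [0.4, -0.6, -5.3]
width: 0.608
gripper_force: 35.0
F [-1.000e-03 -6.500e-02 -6.068e+00] sd [0.316 0.33  0.453]
pos [0.5    0.1446 0.0649] yhead 0.13 turn 0.03 units [ 0.01  -0.024  0.023] w 0.616 t 20.525
```

```bash
python3 -m creep '[[0,0,0.03,0,0],[0,0,0,0,0],[0,0,0,0,0]]'
python3 -c "
from h import *
heft(4);units(.499,.145,.064)"
```

```text
clock: 20.9
position: [0.5, 0.1447, 0.064]
ee_rot: [-2.219, -2.224, -0.001]
force: [-3.2, -0.6, 6.1]
width: 0.608
gripper_force: 35.0
F [-3.184 -0.216  5.963] sd [0.791 0.16  0.368]
pos [0.5    0.1447 0.064 ] yhead 0.13 turn 0.03 units [ 0.008 -0.026  0.   ] w 0.613 t 21.1
```

```bash
python3 -m creep '[[0,0,0,0,0.8],[0,0,0,0,1],[0,0,0,0,1],[0,0,0,0,1],[0,0,-0.4,0,1],[0,0,-0.8,0,1],[0,0,-1,0,1],[0,0,-0.8,0,1],[0,0,0,0,1]]'
python3 -m creep '[[0.2,0.7,0,0,1],[0.25,1,0,0,1],[0.25,1,0,0,1],[0.26,0.8,0,0,1],[0,0.44,0,0,1],[0,0,0,0,1],[0,0,0,0,1]]'
python3 -c "
from h import *
heft(4);units(.658,.183,.064)"
```

```text
clock: 22.22
position: [0.5016, 0.145, 0.1869]
ee_rot: [2.218, 2.222, 0.009]
force: [-0.0, 0.5, -0.5]
width: 0.998
gripper_force: 0.0
clock: 23.1
position: [0.6565, 0.1831, 0.1832]
ee_rot: [-2.219, -2.223, 0.002]
force: [-0.2, 0.8, 0.1]
width: 1.0
gripper_force: 0.0
F [0.015 0.609 0.089] sd [0.613 0.193 0.579]
pos [0.6568 0.1835 0.1838] yhead 0.14 turn 0.04 units [-0.013  0.031  2.996] w 1.004 t 23.3
```

```bash
python3 -m creep '[[0,0.03,1,0,1],[0,0,1,0,1],[0,0,0.6,0,1],[0,0,0.4,0,1],[0,0,0,0,1],[0,0,0,0,0],[0,0,0,0,0],[0,0,0,0,0],[0,0,0,0,0],[0,0,0,0,0]]' 35
python3 -m creep '[[0,0,-0.2,0,0],[0,0,-0.4,0,0],[0,0,-0.7,0,0],[0,0,-0.7,0,0],[0,0,-0.7,0,0],[0,0,-0.3,0,0],[0,0,0,0,0],[0,0,0,0,0],[0,0,0,0,0],[0,0,0,0,0]]'
python3 -c "
from h import *
heft();units(.544,-.17,.184)"
```

```text
clock: 24.55
position: [0.6584, 0.1834, 0.0638]
ee_rot: [-2.218, -2.224, 0.0]
force: [-2.6, 0.5, 3.8]
width: 0.592
gripper_force: 35.0
clock: 25.8
position: [0.6583, 0.1832, 0.1827]
ee_rot: [-2.219, -2.224, 0.002]
force: [1.6, 0.2, -3.2]
width: 0.596
gripper_force: 35.0
F [ 0.424  0.22  -3.724] sd [0.619 0.455 0.444]
pos [0.6586 0.1833 0.1836] yhead 0.13 turn 0.03 units [-8.827 -2.885 -0.012] w 0.598 t 26.4
```

A is about 370 g and light, but the opening reads 1.5 mm narrower than before. I check the grip with a picture.

Run:
```python
from h import *
e=grab("side");d=grab("top")
a=e["pixels"][110:330,130:430];b=d["pixels"][60:280,150:450]
cv2.imwrite("pics/grip.png",cv2.resize(np.hstack([a,b]),(800,293)))
```

```text
(no output)
```

View pics/grip.png

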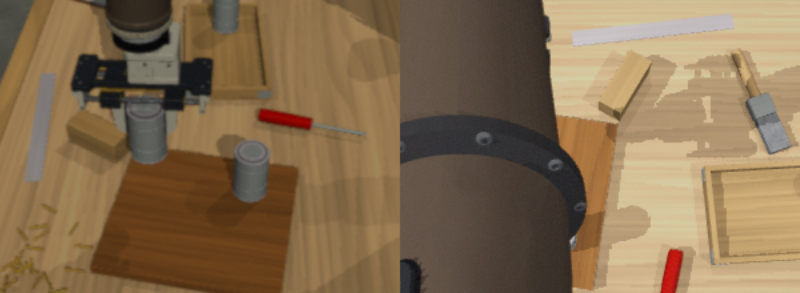

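The tin hangs upright at (148,130) in the crop. I check how far it sits off the finger centre, using depth.

Run:
```python
from h import *
e=grab("side");W=world(e);m=(W[...,2]>.13)&(W[...,2]<.24)&(abs(W[...,0]-.658)<.024)&(W[...,1]>.185)&(W[...,1]<.26)
P=W[m];print(len(P))
for lo in np.arange(.13,.23,.01):
    Q=P[(P[:,2]>=lo)&(P[:,2]<lo+.01)]
    if len(Q)>15:
        A=np.c_[2*Q[:,:2],np.ones(len(Q))];s=np.linalg.lstsq(A,(Q[:,:2]**2).sum(1),rcond=None)[0]
        print(lo.round(2),len(Q),Q[:,1].max().round(4),s[:2].round(4),np.sqrt(s[2]+s[:2]@s[:2]).round(4))
units(.544,-.17,.184)
```

```text
1022
0.13 19 0.2122 [0.6599 0.1844] 0.0276
0.14 84 0.2131 [0.6596 0.1859] 0.0262
0.15 85 0.215 [0.6595 0.1874] 0.0255
0.16 86 0.2153 [0.6597 0.1885] 0.0245
0.17 95 0.2142 [0.6596 0.1867] 0.0258
0.18 97 0.2137 [0.6594 0.187 ] 0.0254
0.19 89 0.2136 [0.6599 0.185 ] 0.027
0.2 98 0.2142 [0.66   0.1863] 0.0263
0.21 97 0.2156 [0.6599 0.1882] 0.0247
0.22 270 0.2146 [0.6585 0.1974] 0.0152
pos [0.6586 0.1833 0.1836] yhead 0.13 turn 0.03 units [-8.827 -2.885 -0.012] w 0.594 t 26.55
```

Upright and centred to within 3 mm, which is fine. On to the near tray slot.

```bash
python3 -m creep '[[-0.4,-0.1,0,0,0],[-0.8,-0.3,0,0,0],[-1,-0.35,0,0,0],[-1,-0.35,0,0,0],[-1,-0.35,0,0,0],[-1,-0.35,0,0,0],[-1,-0.35,0,0,0],[-1,-0.35,0,0,0],[-0.8,-0.25,0,0,0],[-0.5,-0.13,0,0,0],[-0.3,0,0,0,0],[0,0,0,0,0]]'
python3 -m creep '[[0,0,0,0,0],[0,0,0.4,0,0],[0,0,0.8,0,0],[0,0,0.8,0,0],[0,0,0.5,0,0],[0,0,0.3,0,0],[0,0,0.22,0,0],[0,0,0.1,0,0],[0,0,0,0,0],[0,0,0,0,0]]'
python3 -c "
from h import *
heft(4);units(.544,-.17,.055)"
```

```text
clock: 28.05
position: [0.544, -0.17, 0.1837]
ee_rot: [2.22, 2.222, 0.0]
force: [0.5, 0.5, -5.0]
width: 0.593
gripper_force: 35.0
clock: 29.3
position: [0.5446, -0.1691, 0.0593]
ee_rot: [2.218, 2.223, 0.001]
force: [-0.8, -0.4, -4.5]
width: 0.595
gripper_force: 35.0
F [-0.089  0.077 -4.158] sd [0.349 0.269 0.284]
pos [ 0.5444 -0.169   0.0591] yhead 0.13 turn 0.03 units [-0.025 -0.01   0.102] w 0.598 t 29.5
```

```bash
python3 -m creep '[[0,0,0.04,0,0],[0,0,0.03,0,0],[0,0,0.02,0,0],[0,0,0,0,0],[0,0,0,0,0]]'
python3 -c "
from h import *
heft(4);units(.544,-.17,.055)"
```

```text
clock: 30.12
position: [0.5442, -0.1689, 0.0551]
ee_rot: [-2.219, -2.224, -0.0]
force: [1.3, 0.5, -4.0]
width: 0.599
gripper_force: 35.0
F [ 0.075  0.145 -4.028] sd [0.309 0.162 0.267]
pos [ 0.5442 -0.1689  0.0552] yhead 0.13 turn 0.03 units [-0.027 -0.006  0.004] w 0.599 t 30.325
```

```bash
python3 -m creep '[[0,0,0.03,0,0],[0,0,0,0,0],[0,0,0,0,0]]'
python3 -c "
from h import *
heft(4);units(.544,-.17,.055)"
```

```text
clock: 30.7
position: [0.5443, -0.169, 0.0547]
ee_rot: [2.219, 2.224, 0.001]
force: [-2.7, 0.9, 6.9]
width: 0.598
gripper_force: 35.0
F [-3.187  1.298  6.851] sd [0.47  0.557 0.128]
pos [ 0.5443 -0.169   0.0547] yhead 0.12 turn 0.03 units [-0.025 -0.008 -0.007] w 0.6 t 30.9
```

It touches down at about 7 N. I release and go back to C at (.500,.1447).

```bash
python3 -m creep '[[0,0,0,0,0.8],[0,0,0,0,1],[0,0,0,0,1],[0,0,0,0,1],[0,0,-0.4,0,1],[0,0,-0.8,0,1],[0,0,-1,0,1],[0,0,-1,0,1],[0,0,0,0,1]]'
python3 -m creep '[[0.6,-0.1,0,0,1],[1,-0.2,0,0,1],[1,-0.2,0,0,1],[1,-0.2,0,0,1],[1,-0.2,0,0,1],[1,-0.2,0,0,1],[1,0,0,0,1],[0.8,0,0,0,1],[0.44,0,0,0,1],[0,0,0,0,1],[0,0,0,0,1]]'
python3 - <<'E'
from h import *
units(.5,.1447,.064)
d=grab("top");W=world(d);cv2.imwrite("pics/top2.png",d["pixels"])
E
```

```text
clock: 32.02
position: [0.5462, -0.1698, 0.1861]
ee_rot: [2.215, 2.22, 0.006]
force: [0.4, -0.1, -0.3]
width: 1.002
gripper_force: 0.0
clock: 33.4
position: [0.4996, 0.1429, 0.1819]
ee_rot: [2.22, 2.222, -0.001]
force: [0.5, 0.0, -0.7]
width: 1.002
gripper_force: 0.0
pos [0.4996 0.1429 0.1819] yhead 0.03 turn 0.01 units [0.048 0.011 2.948] w 1.002 t 33.4
```

View pics/top2.png

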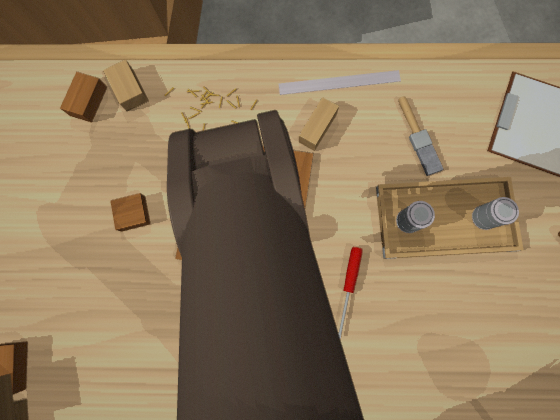

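Both light tins stand upright in the tray, at about (418,214) and (500,212), and the bystanders lie where they were. I grasp C and lift it.

```bash
python3 -m creep '[[0.03,0,1,0,1],[0,0,1,0,1],[0,0,0.6,0,1],[0,0,0.36,0,1],[0,0,0,0,1],[0,0,0,0,0],[0,0,0,0,0],[0,0,0,0,0],[0,0,0,0,0],[0,0,0,0,0]]' 35
python3 -m creep '[[0,0,-0.2,0,0],[0,0,-0.4,0,0],[0,0,-0.7,0,0],[0,0,-0.7,0,0],[0,0,-0.7,0,0],[0,0,-0.6,0,0],[0,0,-0.4,0,0],[0,0,-0.2,0,0],[0,0,0,0,0],[0,0,0,0,0],[0,0,0,0,0],[0,0,0,0,0]]'
python3 - <<'E'
from h import *
heft(10);units(.5,.1447,.2)
d=grab("side");T=world(grab("top"));cv2.imwrite("pics/side3.png",d["pixels"])
for c in((.544,-.17),(.554,-.34)):
    m=(np.hypot(T[...,0]-c[0],T[...,1]-c[1])<.04)&(T[...,2]>.088);P=T[m];print(P.mean(0),P[:,2].min(),P[:,2].max(),cv2.minEnclosingCircle(P[:,:2].astype(np.float32)))
E
```

```text
clock: 34.7
position: [0.4997, 0.1459, 0.0638]
ee_rot: [2.219, 2.224, 0.001]
force: [0.0, -1.2, 4.2]
width: 0.607
gripper_force: 35.0
clock: 36.2
position: [0.4993, 0.1457, 0.2191]
ee_rot: [-2.219, -2.224, 0.001]
force: [0.0, -0.0, -5.7]
width: 0.607
gripper_force: 35.0
F [ 0.183  0.031 -5.91 ] sd [0.676 0.512 0.486]
pos [0.4995 0.1458 0.2195] yhead 0.13 turn 0.03 units [-0.027  0.013  0.489] w 0.607 t 36.7
[ 0.54229376 -0.16907522  0.09904004] 0.08824066772803763 0.1042810302715591 ((0.5436080098152161, -0.17037256062030792), 0.029105424880981445)
[ 0.55071342 -0.33962443  0.09871096] 0.08820000283236351 0.10450610599398624 ((0.5507257580757141, -0.34166836738586426), 0.029398420825600624)
```

View pics/side3.png

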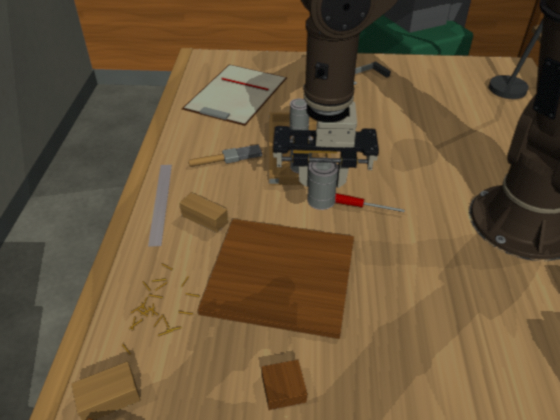

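The side view shows C held upright at (322,185), well clear of the bench. The panel is empty, and the lids of the tray tins are at about 99 mm, which is standing height. The measured weights are about 270, 390 and 590 g. I hand it in.

```bash
python3 -c "
from cell import sign_off
print(sign_off())"
```

```text
the job is handed in; nothing more can be done
None
```

I handed the job in at about 37 s: tins A (about 390 g) and B (about 270 g) stand upright in the tray, and the arm is holding the full tin C (about 590 g) still and upright, its centre about 0.22 m above the bench; no verdict was shown.

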